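# Reset the throttle screw of the dry-goods bin

## Robot

A 7-joint arm with a two-finger parallel gripper is mounted at the origin on the work surface. World frame = base frame: x ahead of the robot, y to its left, z up, the work surface at z = 0. Lengths are in m, angles in degrees, forces in N, time in s.
With the tool pointing down it reaches from about 0.425 to 0.875 m from the base axis. Payload 4.7 kg.
Tool frame: the origin (TCP) lies at the very end of the fingers, on their centre line; the grasp point (between the pads) lies 19 mm behind it; z points along the fingers, y is the direction in which the jaws open and shut (so a half turn about z gives the same grasp; the last joint's range is limited). The gripper opens to 87 mm and grips with 3 to 60 N. Pads are 19 mm wide; open, the fingers measure 117 mm over their backs; the gripper's body (75 mm by 190 mm) begins 51 mm behind the grasp point.
Start: joints at [-73.104, 18.392, -4.016, 83.108, 1.295, 78.541, -3.26], TCP at [0.18, 0.625, 0.223] pointing down, gripper open.
Joint ranges: [-163.93, 163.93], [-17.29, 119.83], [-79.2, 71.16], [3.27, 140.29], [-89.18, 269.18], [5.43, 117.66], [-154.24, 154.24]. Speed limits (degrees/s): [147.25, 147.25, 180, 180, 180, 180, 180].

## Interface

Orientations are given as [roll, pitch, yaw] about the fixed x, y, z axes, in that order (R = Rz(yaw) Ry(pitch) Rx(roll)).
In Python, from cell import env gives the robot as it stands.
- The arm moves only by the tool servo_tool, never from a script. Its argument "increments" is a list that holds one entry, the list of rows, each a list of 7 numbers: the shift along the tool's x, y, z in m, then the turn, a rotation vector about the tool's x, y, z in degrees, then the opening, from -1 (shut) to 1 (fully open). In form: [[[dx, dy, dz, rx, ry, rz, fingers], ...]]. A call has 1 to 20 rows; each row is the pose to reach, as a shift and turn from the pose commanded when the call began, along the tool's axes at that moment; what a row does not reach only later rows make up. A row lasts 1/10 s, in which the tool goes at most 50 mm and 8.59 degrees, less where a joint would pass 70% of its speed; a pose out of reach is approached as far as the arm can. A call with a gripper value outside its range is refused whole. The fingers move at their own pace and stop on an object; "squeeze" is the grip in N (left out, the last holds). Time passes only in rows, so rows that repeat a pose let the fingers close. It gives the time, the measured TCP pose, the force and the opening at its end, in the units of the state.
- env.get_obs(): the state, without advancing time (a new reading comes with each control period).
- env.read_camera(name): name is "scene" or "top"; returns a dict with "frame" (480x640x3 uint8, blue, green, red), "intrinsics" (3x3 intrinsics, pixels), "D" ([k1, k2, p1, p2, k3] as OpenCV has them; the pictures are not rectified), "rvec" (rotation vector, rad) and "tvec" (3), from world to camera coordinates, as OpenCV has them. Camera axes: x right, y down, z forward; pixel columns grow to the right and rows downward; lengths in m; the calibration is good to about 2 mm. A picture is of the moment at which its call begins. There is no depth.
- env.sign_off(): hands the job in, once; it reports no verdict.
The state is a dict: "time_s": time; "qpos": joint angles; "joint_velocities": joint speeds; "effort": joint torques, N m; "tool_pos": TCP position; "tool_rot": TCP orientation; "force": force on the tool from outside, world axes, zero at the start; "wrist_torque": the same for the moment, N m; "grip_width": finger opening in m.
Only numpy, scipy, OpenCV 4.12 (cv2) and the standard library are available. Lean on these libraries where they do the work, as an engineer would, in place of code of your own. Each camera call takes 0.05 s, during which the arm holds its last target.

## Task

The bin has been refilled with smaller pulses, so its throttle screw has to be reset: swing the black ball lever of the jam nut anticlockwise by an eighth of a turn or more to loosen it, turn the red bar knob until its pointer stands on the green line, then swing the lever back clockwise until the nut is fully tight again, with the pointer still on the green line. Leave the canister, ramekins, infuser and spatula where they are.

Things in the scene. Friction and masses are not known exactly. Their poses are not given: they have to be found in the camera images.
- bin: White plastic dry-goods bin, 280 deep (its x) x 200 wide (its y) x 248 mm high with grey lid, fixed. Origin: centre of its underside; front looks to its -x. Low front 110 mm high with a tray (fixed; its pull reaches x = -164 mm); above it the front slopes back, 30 degrees from horizontal, from x -140, z 110 mm up to x 60, z 225 mm; behind that a flat top.
- axis_foot (a point): Where the adjuster's axis meets the bin's slope (x -40, y 0, z 168 mm of the bin). Its z: the axis, outwards, 30 degrees off vertical towards the bin's front; x: uphill. Outwards on the axis: boss to 14 mm, steel jam nut 34 mm wide at 14 to 33 mm, bare thread, red knob 56 to 96 mm. A dark arc-shaped scale plate, radius 35 to 65 mm, top at 50 mm, lies on the uphill side (66 degrees either way).
- lever_ball (a point): Centre of the black ball, 28 mm across, at the end of the jam nut's lever: 85 mm from the axis, 46 mm above the slope when tight. A 10 mm steel rod runs from it down to the nut. Its z: outwards along the axis; x: from the axis along the lever. The space round and under the ball is free.
- lock_nut (a joint): Turn of jam nut and lever, rad: 0 = tight (firm stop), positive = anticlockwise seen from outside (loosening), stop at 1.4. Tight, the lever points downhill but 40 degrees to the bin's +y side; it loosens through straight downhill to the -y side. Turns at 0.45 N m, stays where left, rises 1.27 mm/rad. Below 0.2 rad it stiffens to 0.7 N m (8 N at the ball) and locks the screw.
- knob_grip (a point): Grip point of the red bar knob, on the axis, 82 mm above the slope at joint value 0, 14 mm below the knob's flat top. Bar: 16 mm thick, 62 mm long (34 mm to the pointer side), 33 mm high, on a 42 mm round skirt. Its z: outwards along the axis; x: along the bar to the pointer. The pointer nose reaches 54 mm from the axis, above the scale, with a white line.
- adjuster (a joint): Turn of the throttle screw with its red knob, rad: 0 = pointer on the green line, positive = anticlockwise seen from outside (screw rises 1.27 mm/rad). Stops at -0.35 and 1.6; starts 0.55 to 1.35 anticlockwise of the green line. Turns at 0.12 N m while the nut is loose (above 0.2 rad), is locked while it is tight, stays where left.
- green_mark (a point): Middle of the green line on the scale plate (line 26 x 6 mm, radial), 50 mm from the axis, 51 mm above the slope. Its z: outwards along the axis; x: from the axis along the line. A yellow line lies 0.7 rad and a white one 1.4 rad anticlockwise of it.
- canister: Aluminium canister with screw lid, 104 mm across, 154 mm high, 0.45 kg, loose. Origin: centre of its underside. Stands beside the bin; leave alone.
- ramekins: Three nested ceramic ramekins, 88 mm across, 77 mm high together, one piece, loose. Origin: centre of the underside. Stands beside the bin; leave alone.
- infuser: Steel tea infuser ball in its ceramic drip dish, 72 mm across, 76 mm high, loose. Origin: centre of the underside. Leave alone.
- spatula: Blue silicone spatula, 250 mm long, lying flat along its x, loose. Leave alone.

How it is judged:
By the outcome, as a careful person would: the job done as asked, in the order asked, and still so for the second after the job is handed in, with the robot touching nothing.
It also fails if it takes over 61 s, if anything falls off the work surface, if the arm or the gripper's body presses on something with over 40 N, if the wrist force passes 120 N, or if a joint passes its speed limit or range.

## Working session

There is one attempt and no reset: what is moved stays moved. The work goes in short steps, Python scripts to look and compute and a tool call to move; the robot and the scene stay as the last step left them, time stands still between calls to the robot, and variables do not carry over. Pictures are saved under pics/ and viewed, and the job is handed in when it is done.

Besides the shell and the picture viewer there is one more tool, called after "Call:" as name([rows], argument=value, ...), one row to a line, values as JSON. servo_tool: Moves the arm, as the interface text tells. Its arguments: {"type":"object","properties":{"increments":{"type":"array","items":{"type":"array","items":{"type":"array","items":{"type":"number"}}}},"squeeze":{"type":"number"}},"required":["increments"]}

```bash
mkdir -p pics; ls; python3 - <<'E'
from cell import env
import cv2
for n in ("scene","top"):
    c=env.read_camera(n); cv2.imwrite(f"pics/{n}0.png",c["frame"]); print(n,c["intrinsics"],c["D"],c["rvec"],c["tvec"])
print(env.get_obs())
E
```

```text
pics
scene [[609.15802349   0.         312.43740792]
 [  0.         609.15802349 234.426237  ]
 [  0.           0.           1.        ]] [-0.16290765  0.          0.          0.          0.        ] [ 1.16513533  2.21147687 -1.09229295] [ 0.32302499 -0.16186835  1.96910561]
top [[500.60941905   0.         322.03989901]
 [  0.         500.60941905 236.64416795]
 [  0.           0.           1.        ]] [-0.05751238  0.          0.          0.          0.        ] [ 2.17221429 -2.04559115  0.2210258 ] [-0.02183296  0.5768514   1.33731881]
{'time_s': 0.1, 'qpos': array([-73.10261641,  18.43463871,  -4.01699253,  83.1682141 ,
         1.29556873,  78.54137533,  -3.2596566 ]), 'joint_velocities': array([ 0.03732214, -0.15502617, -0.08310018, -0.13709772,  0.04659941,
        0.01058312, -0.03473444]), 'effort': array([-1.74525971e-04, -4.92572844e+01, -4.05953033e-01, -3.13401854e+01,
       -6.42274157e-02,  3.94182396e-02,  5.79898369e-05]), 'tool_pos': array([0.18003726, 0.62404732, 0.22157042]), 'tool_rot': array([-1.79901043e+02,  5.60297146e-03,  1.63914066e+02]), 'force': array([-0.91731854,  0.08386378, -0.34704295]), 'wrist_torque': array([-0.0421222 , -0.01578941, -0.02691905]), 'grip_width': 0.08684681477324613}
```

View pics/scene0.png

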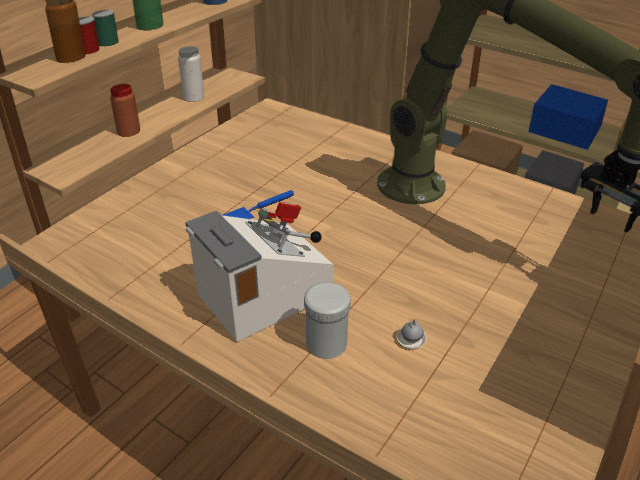

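View pics/top0.png

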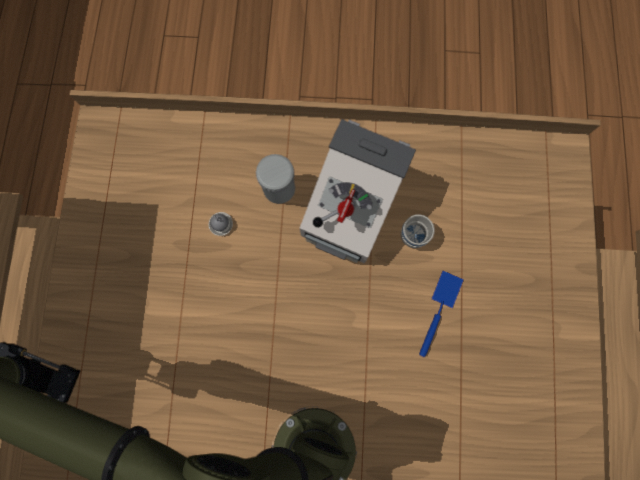

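The top picture shows the bin near (360,190), front facing down towards the robot, with the ball at (318,222), the knob at (346,208), the canister on the left and the ramekins on the right. I'll enlarge both views next.

```bash
python3 - <<'E'
import cv2
a=cv2.imread("pics/top0.png")[110:275,290:430]; cv2.imwrite("pics/topc.png",cv2.resize(a,None,fx=3.6,fy=3.6,interpolation=cv2.INTER_CUBIC))
a=cv2.imread("pics/scene0.png")[180:350,180:360]; cv2.imwrite("pics/scenec.png",cv2.resize(a,None,fx=3.5,fy=3.5,interpolation=cv2.INTER_CUBIC))
E
```

```text
(no output)
```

View pics/topc.png

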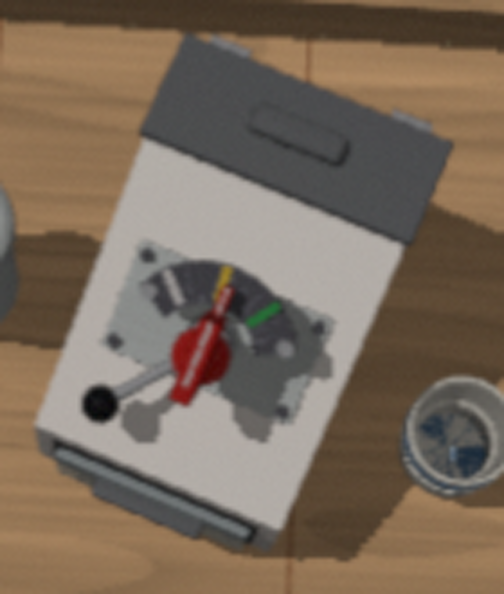

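View pics/scenec.png

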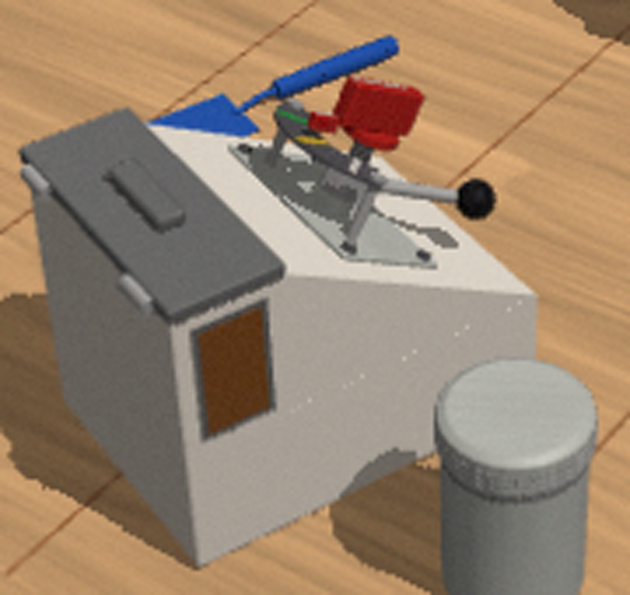

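```bash
cat > h.py <<'E'
import numpy as np, cv2
from scipy.spatial.transform import Rotation as R
from scipy.optimize import least_squares
s,c=np.sin(np.pi/6),np.cos(np.pi/6)
# axis foot frame in bin: z=(-s,0,c), x=(c,0,s) uphill, y=bin y
RA=np.array([[c,0,-s],[0,1,0],[s,0,c]]); FA=np.array([-.04,0,.168])
def A(p): return RA@np.array(p)+FA          # axis frame->bin
def W(p,b): return R.from_euler('z',b[2]).as_matrix()@np.array(p)+np.array([b[0],b[1],0])
def ball(t,b): # lever angle: tight at downhill(180) , 40deg to +y => 140 deg, + t
    a=np.radians(140)+t; return W(A([.085*np.cos(a),.085*np.sin(a),.046+.00127*t]),b)
def proj(P,cam): return cv2.projectPoints(np.array(P,float).reshape(-1,3),cam["rvec"],cam["tvec"],cam["intrinsics"],cam["D"])[0].reshape(-1,2)
E
python3 - <<'E'
from h import *
from cell import env
T=env.read_camera("top");S=env.read_camera("scene")
t=lambda u,v:np.array([u,v])/3.6+[290,110]-.36
q=lambda u,v:np.array([u,v])/3.5+[180,180]-.36
ob_t=[t(100,403),t(39,430),t(270,532)]; ob_s=[q(475,198),q(536,295),q(200,567)]
gt=t(264,315);gs=q(293,117)
def res(b):
    pt=[ball(0,b),W([-.14,.1,.11],b),W([-.14,-.1,.11],b)]
    ps=[ball(0,b),W([-.14,.1,.11],b),W([.14,.1,0],b)]
    g=W(A([.05*np.cos(b[3]),.05*np.sin(b[3]),.051]),b)
    return np.r_[(proj(pt,T)-ob_t).ravel(),(proj(ps,S)-ob_s).ravel(),(proj(g,T)-gt).ravel(),(proj(g,S)-gs).ravel()]
r=least_squares(res,[.7,-.05,-.4,-.7]);b=r.x
print(b,np.degrees(b[2:]));print(res(b).round(1).reshape(-1,2))
# pointer
for a in np.arange(.3,1.7,.1):
    n=b[3]+a; P=W(A([.054*np.cos(n),.054*np.sin(n),.065]),b); p0=W(A([-.028*np.cos(n),-.028*np.sin(n),.096+.001]),b); p1=W(A([.034*np.cos(n),.034*np.sin(n),.096]),b)
    print(round(a,1),((proj([P,p0,p1],T)-[290,110])*3.6).round().tolist())
print("ball",ball(0,b),"foot",W(FA,b),"knob",W(A([0,0,.082]),b))
print(W(RA@[0,0,1],[0,0,b[2]]))
E
```

```text
[ 0.6824133  -0.06975852 -0.37282158 -0.54812834] [-21.36110287 -31.40544054]
[[ 0.6  0.2]
 [-0.8 -1.7]
 [ 2.7  0.6]
 [ 0.6  0.1]
 [ 0.6  0. ]
 [-0.8  0.9]
 [-0.2  0.1]
 [ 1.7 -0.2]]
0.3 [[248.0, 298.0], [169.0, 400.0], [223.0, 329.0]]
0.4 [[241.0, 293.0], [172.0, 402.0], [219.0, 326.0]]
0.5 [[234.0, 289.0], [176.0, 404.0], [215.0, 324.0]]
0.6 [[227.0, 286.0], [180.0, 406.0], [210.0, 322.0]]
0.7 [[220.0, 284.0], [183.0, 407.0], [205.0, 320.0]]
0.8 [[212.0, 282.0], [187.0, 408.0], [201.0, 319.0]]
0.9 [[204.0, 281.0], [191.0, 408.0], [196.0, 318.0]]
1.0 [[196.0, 281.0], [196.0, 408.0], [191.0, 318.0]]
1.1 [[189.0, 282.0], [200.0, 408.0], [186.0, 319.0]]
1.2 [[181.0, 283.0], [204.0, 408.0], [181.0, 320.0]]
1.3 [[174.0, 285.0], [207.0, 406.0], [176.0, 321.0]]
1.4 [[167.0, 288.0], [211.0, 405.0], [171.0, 323.0]]
1.5 [[160.0, 292.0], [215.0, 403.0], [167.0, 325.0]]
1.6 [[153.0, 296.0], [218.0, 401.0], [163.0, 328.0]]
ball [0.59112604 0.02461228 0.17528028] foot [ 0.64516117 -0.05518874  0.168     ] knob [ 0.60697774 -0.04025471  0.23901408]
[-0.46565165  0.18212231  0.8660254 ]
```

```bash
cat > ov.py <<'E'
from h import *
def overlay(cam,frame,b,lev,adj,crop,f,out,gang):
    u0,v0,u1,v1=crop
    im=cv2.resize(frame[v0:v1,u0:u1],None,fx=f,fy=f,interpolation=cv2.INTER_CUBIC)
    def L(P,col,cl=False):
        p=((proj(P,cam)-[u0,v0]+.5)*f-.5); cv2.polylines(im,[np.round(p*8).astype(int).reshape(-1,1,2)],cl,col,1,cv2.LINE_AA,3)
    def ax(r,a,z): return W(A([r*np.cos(a),r*np.sin(a),z]),b)
    L([W([-.14,.1,.11],b),W([-.14,-.1,.11],b),W([.06,-.1,.225],b),W([.06,.1,.225],b)],(255,255,0),True)
    L([W([-.14,.1,.0],b),W([.14,.1,0],b),W([.14,.1,.22],b)],(255,255,0))
    ar=np.radians(np.linspace(-66,66,30))
    L([ax(.035,a,.05) for a in ar]+[ax(.065,a,.05) for a in ar[::-1]],(255,0,255),True)
    for d,col in((0,(0,255,0)),(.7,(0,255,255)),(1.4,(255,255,255))): L([ax(.037,gang+d,.051),ax(.063,gang+d,.051)],col)
    B=ball(lev,b); 
    k=W(RA@[0,0,1],[0,0,b[2]]);
    cc=(-R.from_rotvec(np.ravel(cam["rvec"])).as_matrix().T@np.ravel(cam["tvec"]))-B; cc/=np.linalg.norm(cc)
    e=np.cross(cc,[0,1,.3]);e/=np.linalg.norm(e);g=np.cross(cc,e)
    L([B+.014*(np.cos(a)*e+np.sin(a)*g) for a in np.linspace(0,6.28,30)],(0,128,255),True)
    n=gang+adj
    def kb(x,y,z): 
        v=R.from_euler('z',n).as_matrix()@[x,y,0]; return W(A([v[0],v[1],z+.00127*adj]),b)
    L([kb(x,y,.096) for x,y in((-.028,-.008),(.034,-.008),(.034,.008),(-.028,.008))],(255,128,0),True)
    L([kb(0,0,.096),kb(.034,0,.096)],(255,128,0)); L([kb(.034,0,.063),kb(.054,0,.063)],(255,128,0))
    cv2.imwrite(out,im)
E
cat > fit.py <<'E'
from ov import *
from cell import env
T=env.read_camera("top");S=env.read_camera("scene")
t=lambda u,v:np.array([u,v])/3.6+[290,110]-.36
q=lambda u,v:np.array([u,v])/3.5+[180,180]-.36
def ax(r,a,z,b): return W(A([r*np.cos(a),r*np.sin(a),z]),b)
def pts(b):
    return [ball(0,b),W([-.14,.1,.11],b),ax(.05,b[3],.051,b),ax(.05,b[3]+1.4,.051,b)],[ball(0,b),W([-.14,.1,.11],b),W([.14,.1,0],b),ax(.05,b[3],.051,b)]
O=np.array([t(100,403),t(39,430),t(264,315),t(175,290),q(475,198),q(536,295),q(200,567),q(293,117)])
w=np.array([2,.5,1,1,2,1,1,1])[:,None]
def res(b):
    p,s_=pts(b); return np.r_[proj(p,T),proj(s_,S)]-O
r=least_squares(lambda b:(w*res(b)).ravel(),[.7,-.05,-.4,-.7]);b=r.x
print(b,np.degrees(b[2:]));print(res(b).round(1))
np.save("b.npy",b)
overlay(T,T["frame"],b,0,.6,(290,110,430,275),3.6,"pics/ovt.png",b[3])
overlay(S,S["frame"],b,0,.6,(180,180,360,350),3.5,"pics/ovs.png",b[3])
E
python3 fit.py
```

```text
[ 0.68326481 -0.06973575 -0.36850264 -0.5605075 ] [-21.11364612 -32.11471431]
[[ 0.7  0.1]
 [-0.7 -1.7]
 [ 0.  -0. ]
 [-0.  -0.1]
 [ 0.3  0.1]
 [ 0.4  0. ]
 [-0.8  1.2]
 [ 1.4 -0.2]]
```

View pics/ovt.png

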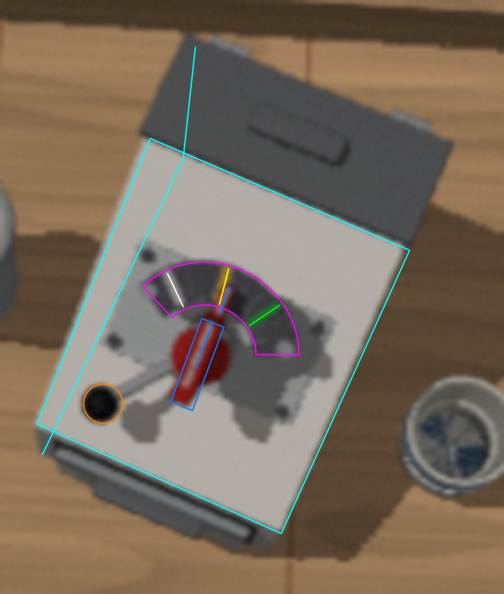

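View pics/ovs.png

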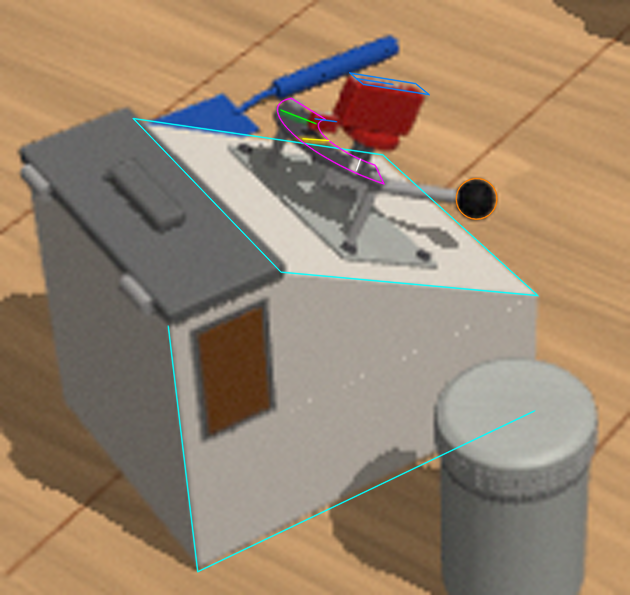

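The model overlay matches both views to about 1 px: ball at top crop (100,403), pointer beside the yellow line, about 0.6 rad. Next I'll plan the lever grasp.

```bash
cat >> h.py <<'E'
b0=np.load("b.npy")
def RB(): return R.from_euler('z',b0[2]).as_matrix()
def toolR(ang,off=0): # tool x along radial dir at axis-frame angle ang, z=-axis
    x=np.array([np.cos(ang),np.sin(ang),0]); z=np.array([0,0,-1.]); y=np.cross(z,x)
    return RB()@RA@np.c_[x,y,z]
def axp(x,y,z): return W(A([x,y,z]),b0)
def inc(p0,R0,p1,R1):
    return np.r_[(R0.T@(np.array(p1)-p0)), R.from_matrix(R0.T@R1).as_rotvec(degrees=True)].round(4)
def st():
    from cell import env
    o=env.get_obs(); return o,np.array(o["tool_pos"]),R.from_euler('xyz',o["tool_rot"],degrees=True).as_matrix()
E
python3 - <<'E'
from h import *
o,p,Rm=st()
a=np.radians(140)
T1=toolR(a)
g=lambda h:axp(.085*np.cos(a),.085*np.sin(a),.046-.019+h)
for h in (.18,.1,0,): print(h,g(h).round(4),R.from_matrix(T1).as_euler('xyz',degrees=True).round(1))
pc=np.array([.18,.625,.223]);Rc=R.from_euler('xyz',[180,0,163.9],degrees=True).as_matrix()
print(inc(pc,Rc,g(.18),T1), inc(p,Rm,g(.18),T1))
E
```

```text
0.18 [0.5165 0.0532 0.3147] [159.6  22.5 114.8]
0.1 [0.5538 0.0388 0.2454] [159.6  22.5 114.8]
0 [0.6004 0.0208 0.1588] [159.6  22.5 114.8]
[ -0.4818  -0.456   -0.0917  -9.2494 -29.3477  43.9592] [ -0.4815  -0.4557  -0.0922  -9.2795 -29.333   43.9868]
```

Call:
servo_tool([
  [[-0.48, -0.455, -0.092, -9.25, -29.35, 43.95, 0.3], [-0.48, -0.455, -0.092, -9.25, -29.35, 43.95, 0.3], [-0.48, -0.455, -0.092, -9.25, -29.35, 43.95, 0.3], [-0.48, -0.455, -0.092, -9.25, -29.35, 43.95, 0.3], [-0.48, -0.455, -0.092, -9.25, -29.35, 43.95, 0.3], [-0.48, -0.455, -0.092, -9.25, -29.35, 43.95, 0.3], [-0.48, -0.455, -0.092, -9.25, -29.35, 43.95, 0.3], [-0.48, -0.455, -0.092, -9.25, -29.35, 43.95, 0.3], [-0.48, -0.455, -0.092, -9.25, -29.35, 43.95, 0.3], [-0.48, -0.455, -0.092, -9.25, -29.35, 43.95, 0.3], [-0.48, -0.455, -0.092, -9.25, -29.35, 43.95, 0.3], [-0.48, -0.455, -0.092, -9.25, -29.35, 43.95, 0.3], [-0.48, -0.455, -0.092, -9.25, -29.35, 43.95, 0.3], [-0.48, -0.455, -0.092, -9.25, -29.35, 43.95, 0.3], [-0.48, -0.455, -0.092, -9.25, -29.35, 43.95, 0.3], [-0.48, -0.455, -0.092, -9.25, -29.35, 43.95, 0.3], [-0.48, -0.455, -0.092, -9.25, -29.35, 43.95, 0.3], [-0.48, -0.455, -0.092, -9.25, -29.35, 43.95, 0.3], [-0.48, -0.455, -0.092, -9.25, -29.35, 43.95, 0.3], [-0.48, -0.455, -0.092, -9.25, -29.35, 43.95, 0.3]],
])

```text
time_s: 2.3
tool_pos: [0.5194, 0.0576, 0.3138]
tool_rot: [159.9, 22.5, 115.0]
force: [0.2, -1.2, -0.5]
grip_width: 0.0566
```

```bash
python3 - <<'E'
from h import *
from cell import env
o,p,Rm=st(); print(o["time_s"],p,o["tool_rot"],o["qpos"].round(1),o["grip_width"],o["force"])
a=np.radians(140);T1=toolR(a)
g=lambda h:axp(.085*np.cos(a),.085*np.sin(a),.046-.019+h)
print(inc(p,Rm,g(.18),T1),inc(p,Rm,g(.03),T1),inc(p,Rm,g(0),T1))
for n in("top","scene"):
    c=env.read_camera(n);cv2.imwrite(f"pics/{n}1.png",c["frame"])
E
```

```text
2.3 [0.51936864 0.05757466 0.31377816] [159.89252048  22.52099926 114.99808388] [-13.1 -17.2  -8.4 114.1  19.8  61.8   1.3] 0.056637260648758514 [ 0.20772424 -1.20025713 -0.49614111]
[-0.0029 -0.0042 -0.0014 -0.1738 -0.0662  0.1794] [-0.003  -0.0038  0.1486 -0.1738 -0.0662  0.1794] [-0.0031 -0.0037  0.1786 -0.1738 -0.0662  0.1794]
```

View pics/top1.png

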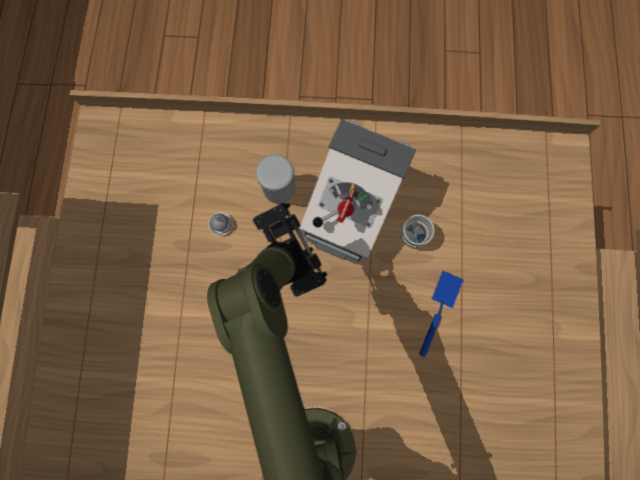

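View pics/scene1.png

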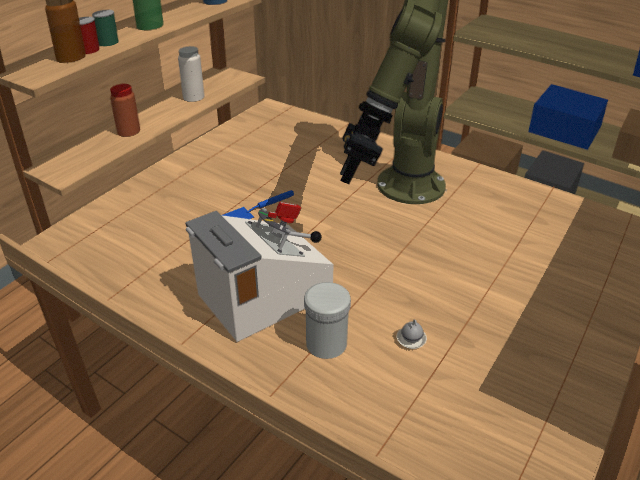

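Call:
servo_tool([
  [[-0.003, -0.004, 0.05, -0.17, -0.07, 0.18, 0.3], [-0.003, -0.004, 0.1, -0.17, -0.07, 0.18, 0.3], [-0.003, -0.004, 0.12, -0.17, -0.07, 0.18, 0.3], [-0.003, -0.004, 0.12, -0.17, -0.07, 0.18, 0.3], [-0.003, -0.004, 0.12, -0.17, -0.07, 0.18, 0.3], [-0.003, -0.004, 0.12, -0.17, -0.07, 0.18, 0.3]],
])

```text
time_s: 3.0
tool_pos: [0.574, 0.0306, 0.212]
tool_rot: [159.4, 22.6, 114.6]
force: [-0.2, 0.4, 0.2]
grip_width: 0.0564
```

```bash
python3 - <<'E'
from h import *
o,p,Rm=st(); print(o["time_s"],p,o["tool_rot"],o["qpos"].round(1),o["grip_width"],o["force"])
a=np.radians(140);T1=toolR(a)
g=lambda h:axp(.085*np.cos(a),.085*np.sin(a),.046-.019+h)
print(inc(p,Rm,g(.06),T1),inc(p,Rm,g(.03),T1),inc(p,Rm,g(0),T1))
E
```

```text
3.0 [0.5740125  0.03060123 0.21199712] [159.42388269  22.55559141 114.604192  ] [-10.8  -8.2  -6.  118.9  23.7  47.1  -1. ] 0.056436257387900035 [-0.24131452  0.43707399  0.2137462 ]
[ 1.900e-03 -1.100e-03  1.000e-04  1.439e-01  9.270e-02 -1.496e-01] [ 0.002  -0.0012  0.0301  0.1439  0.0927 -0.1496] [ 0.002  -0.0013  0.0601  0.1439  0.0927 -0.1496]
```

Call:
servo_tool([
  [[0.002, -0.001, 0.03, 0.14, 0.09, -0.15, 0.3], [0.002, -0.001, 0.058, 0.14, 0.09, -0.15, 0.3], [0.002, -0.001, 0.058, 0.14, 0.09, -0.15, 0.3], [0.002, -0.001, 0.058, 0.14, 0.09, -0.15, 0.3], [0.002, -0.001, 0.058, 0.14, 0.09, -0.15, -1], [0.002, -0.001, 0.058, 0.14, 0.09, -0.15, -1], [0.002, -0.001, 0.058, 0.14, 0.09, -0.15, -1], [0.002, -0.001, 0.058, 0.14, 0.09, -0.15, -1], [0.002, -0.001, 0.058, 0.14, 0.09, -0.15, -1], [0.002, -0.001, 0.058, 0.14, 0.09, -0.15, -1]],
], squeeze=20)

```text
time_s: 4.0
tool_pos: [0.5996, 0.0209, 0.1593]
tool_rot: [159.7, 22.5, 114.8]
force: [1.5, 1.6, 0.6]
grip_width: 0.0269
```

```bash
python3 - <<'E'
from h import *
from cell import env
o,p,Rm=st(); print(o["time_s"],p,o["tool_rot"],o["qpos"].round(1),o["grip_width"],o["force"])
# position in axis frame
q=RA.T@(RB().T@(p+Rm@[0,0,-.019]-[b0[0],b0[1],0])-FA); print("grasp pt axis frame",q.round(4),"r",np.hypot(*q[:2]),"ang",np.degrees(np.arctan2(q[1],q[0])))
rows=[]
R0=Rm
for d in np.arange(.1,1.11,.1):
    a=np.radians(140)+d
    T1=toolR(a); 
    # keep same radius/height as measured grasp
    rr=np.hypot(*q[:2]); a2=np.arctan2(q[1],q[0])+d
    P=axp(rr*np.cos(a2),rr*np.sin(a2),q[2]+.00127*d)+T1@[0,0,.019]
    print(inc(p,Rm,P,T1).tolist())
for n in("top","scene"):
    c=env.read_camera(n);cv2.imwrite(f"pics/{n}2.png",c["frame"][110:300,200:430] if n=="top" else c["frame"][100:360,180:440])
E
```

```text
4.0 [0.59956252 0.0208837  0.15933785] [159.6904526   22.49166011 114.79158018] [ -9.7  -2.1  -5.2 119.8  26.6  40.5  -3.2] 0.026901108534299556 [1.52243662 1.62765345 0.62702911]
grasp pt axis frame [-0.0656  0.0544  0.0469] r 0.08518845579942552 ang 140.3208260638674
[-0.0005, -0.0085, -0.0001, -0.0494, -0.0302, -5.7393]
[-0.0018, -0.0169, -0.0002, -0.0479, -0.0327, -11.4689]
[-0.004, -0.0251, -0.0004, -0.0463, -0.0351, -17.1985]
[-0.0069, -0.0331, -0.0005, -0.0446, -0.0375, -22.928]
[-0.0107, -0.0408, -0.0006, -0.0428, -0.0398, -28.6576]
[-0.0152, -0.048, -0.0007, -0.041, -0.0421, -34.3872]
[-0.0204, -0.0547, -0.0009, -0.039, -0.0443, -40.1168]
[-0.0262, -0.0609, -0.001, -0.037, -0.0465, -45.8464]
[-0.0326, -0.0665, -0.0011, -0.0349, -0.0487, -51.5759]
[-0.0396, -0.0714, -0.0012, -0.0327, -0.0508, -57.3055]
[-0.047, -0.0756, -0.0014, -0.0304, -0.0528, -63.0351]
```

View pics/scene2.png

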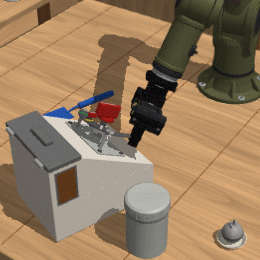

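Call:
servo_tool([
  [[-0.0001, -0.004, 0, 0, 0, -2.9, -1], [-0.0005, -0.0085, 0, 0, 0, -5.7, -1], [-0.001, -0.0127, -0.0001, 0, 0, -8.6, -1], [-0.0018, -0.0169, -0.0002, 0, 0, -11.5, -1], [-0.0029, -0.021, -0.0003, 0, 0, -14.3, -1], [-0.004, -0.0251, -0.0004, 0, 0, -17.2, -1], [-0.0054, -0.0291, -0.0004, 0, 0, -20.1, -1], [-0.0069, -0.0331, -0.0005, 0, 0, -22.9, -1], [-0.0088, -0.037, -0.0005, 0, 0, -25.8, -1], [-0.0107, -0.0408, -0.0006, 0, 0, -28.7, -1], [-0.0129, -0.0445, -0.0006, 0, 0, -31.5, -1], [-0.0152, -0.048, -0.0007, 0, 0, -34.4, -1], [-0.0204, -0.0547, -0.0009, 0, 0, -40.1, -1], [-0.0262, -0.0609, -0.001, 0, 0, -45.8, -1], [-0.0326, -0.0665, -0.0011, 0, 0, -51.6, -1], [-0.0396, -0.0714, -0.0012, 0, 0, -57.3, -1], [-0.047, -0.0756, -0.0014, 0, 0, -63.0, -1], [-0.047, -0.0756, -0.0014, 0, 0, -63.0, -1], [-0.047, -0.0756, -0.0014, 0, 0, -63.0, -1]],
], squeeze=30)

```text
time_s: 6.0
tool_pos: [0.5588, -0.0566, 0.1555]
tool_rot: [-167.3, 27.6, -174.9]
force: [10.2, 1.6, -3.0]
grip_width: 0.0262
```

```bash
python3 - <<'E'
from h import *
from cell import env
o,p,Rm=st(); print(o["time_s"],p,o["tool_rot"],o["qpos"].round(1),o["grip_width"],o["force"])
q=RA.T@(RB().T@(p+Rm@[0,0,-.019]-[b0[0],b0[1],0])-FA); print("grasp pt axis frame",q.round(4),"r",np.hypot(*q[:2]),"ang",np.degrees(np.arctan2(q[1],q[0]))%360)
c=env.read_camera("top");cv2.imwrite("pics/top3.png",cv2.resize(c["frame"][110:300,260:430],None,fx=3,fy=3))
c=env.read_camera("scene");cv2.imwrite("pics/scene3.png",cv2.resize(c["frame"][150:350,180:380],None,fx=3,fy=3))
E
```

```text
6.0 [ 0.55881848 -0.05659094  0.15549032] [-167.2860446    27.58509622 -174.90824321] [-10.4  -8.8   4.7 126.4  23.   37.2  71. ] 0.02624591569546438 [10.16530923  1.59702114 -2.96999974]
grasp pt axis frame [-0.0763 -0.0326  0.0486] r 0.08298077089839088 ang 203.13549773452354
```

View pics/scene3.png

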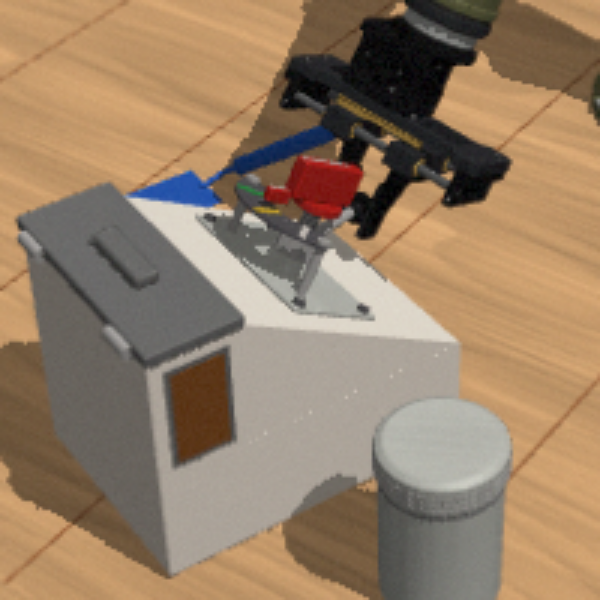

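View pics/top3.png

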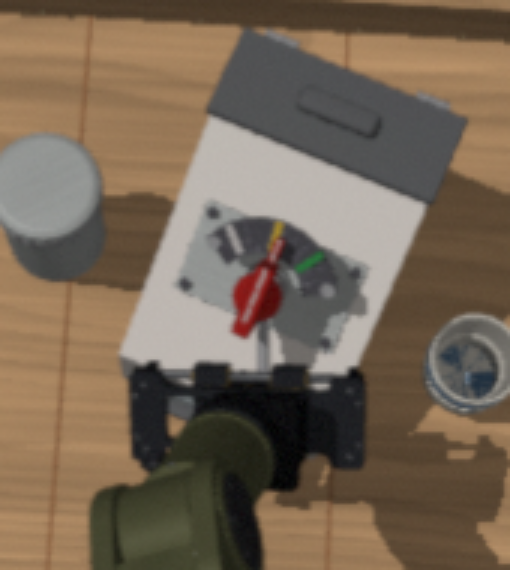

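The lever now stands at about 203° in the axis frame (1.1 rad loosened), just to the −y side of downhill. Next I'll release it and back off, then measure the bar.

Call:
servo_tool([
  [[0, 0, 0, 0, 0, 0, 0.3], [0, 0, 0, 0, 0, 0, 0.3], [0, 0, 0, 0, 0, 0, 0.3], [0, 0, 0, 0, 0, 0, 0.3], [0, 0, -0.03, 0, 0, 0, 0.3], [0, 0, -0.06, 0, 0, 0, 0.3], [0, 0, -0.085, 0, 0, 0, 0.3], [0, 0, -0.085, 0, 0, 0, 0.3], [0, 0, -0.085, 0, 0, 0, 0.3], [0, 0, -0.085, 0, 0, 0, 0.3]],
])

```text
time_s: 7.1
tool_pos: [0.52, -0.043, 0.2256]
tool_rot: [-167.2, 27.0, -175.2]
force: [-0.3, -0.2, -0.0]
grip_width: 0.0566
```

```bash
python3 - <<'E'
from ov import *
from cell import env
o,p,Rm=st(); print(o["time_s"],p,o["tool_rot"],o["qpos"].round(1),o["grip_width"],o["force"])
q=RA.T@(RB().T@(p-[b0[0],b0[1],0])-FA); print("tcp axis frame",q.round(4))
T=env.read_camera("top");S=env.read_camera("scene")
f=10
for adj,nm in((.6,"a"),):
    overlay(T,T["frame"],b0,1.1,adj,(315,170,385,230),f,"pics/t4.png",b0[3])
cv2.imwrite("pics/t4r.png",cv2.resize(T["frame"][170:230,315:385],None,fx=f,fy=f,interpolation=cv2.INTER_CUBIC))
E
```

```text
7.1 [ 0.52003389 -0.04301782  0.22559259] [-167.23185182   27.02391016 -175.18095899] [  2.4 -17.2  -8.8 124.2  15.1  47.4  77.3] 0.05664977178296284 [-0.34711396 -0.15865639 -0.03494567]
tcp axis frame [-0.0768 -0.0339  0.1108]
```

View pics/t4.png

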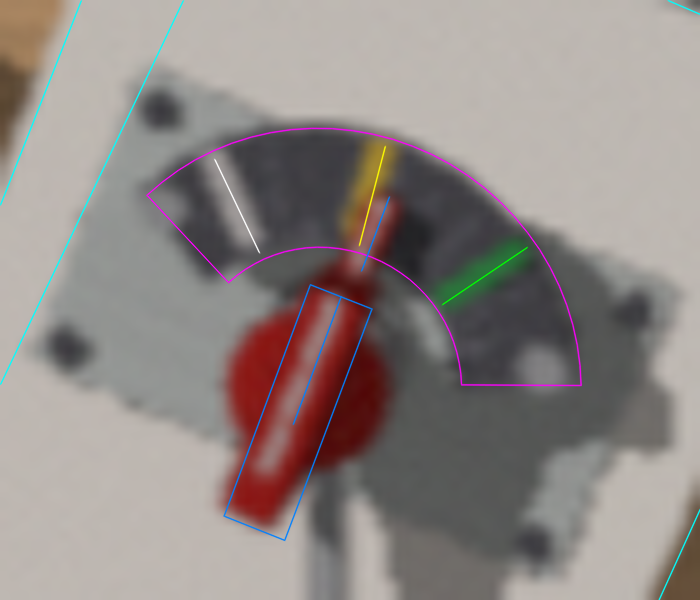

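View pics/t4r.png

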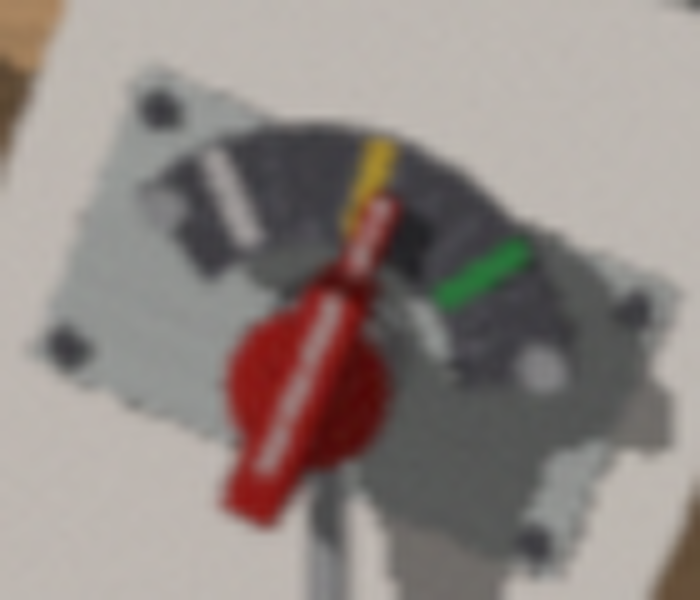

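```bash
python3 - <<'E'
from h import *
o,p,Rm=st()
n=b0[3]+.575+np.pi
for h in (.118,.080,.066): print(h,inc(p,Rm,axp(0,0,h)+[.001,.001,0],toolR(n)).tolist())
E
```

```text
0.118 [-0.0849, 0.0019, -0.0076, -0.1784, -0.3902, 22.1236]
0.08 [-0.0852, 0.0019, 0.0304, -0.1784, -0.3902, 22.1236]
0.066 [-0.0853, 0.002, 0.0444, -0.1784, -0.3902, 22.1236]
```

Call:
servo_tool([
  [[0, 0, -0.008, 0, 0, 7, 0.2], [-0.04, 0.001, -0.008, -0.18, -0.39, 14, 0.2], [-0.085, 0.002, -0.008, -0.18, -0.39, 22.1, 0.2], [-0.085, 0.002, -0.008, -0.18, -0.39, 22.1, 0.2], [-0.085, 0.002, -0.008, -0.18, -0.39, 22.1, 0.2], [-0.085, 0.002, -0.008, -0.18, -0.39, 22.1, 0.2], [-0.085, 0.002, -0.008, -0.18, -0.39, 22.1, 0.2], [-0.085, 0.002, -0.008, -0.18, -0.39, 22.1, 0.2]],
])

```text
time_s: 8.0
tool_pos: [0.5913, -0.0324, 0.2709]
tool_rot: [-179.5, 30.0, 159.9]
force: [-0.4, -0.5, 0.6]
grip_width: 0.0522
```

```bash
python3 - <<'E'
from h import *
from cell import env
o,p,Rm=st(); print(o["time_s"],p,o["tool_rot"],o["qpos"].round(1),o["grip_width"],o["force"])
n=b0[3]+.575+np.pi
for h in (.118,.080,.066): print(h,inc(p,Rm,axp(0,0,h)+[.001,.001,0],toolR(n)).tolist())
c=env.read_camera("scene");cv2.imwrite("pics/scene5.png",cv2.resize(c["frame"][150:300,200:350],None,fx=4,fy=4))
E
```

```text
8.0 [ 0.59134581 -0.03240433  0.27086321] [-179.48713064   30.02789533  159.94085195] [  4.4  -9.4 -11.3 112.9  15.5  50.5  55.5] 0.05221167188733587 [-0.41418527 -0.45279398  0.62478774]
0.118 [-0.0003, -0.0004, 0.001, 0.0144, 0.0321, 0.0826]
0.08 [-0.0003, -0.0004, 0.039, 0.0144, 0.0321, 0.0826]
0.066 [-0.0003, -0.0004, 0.053, 0.0144, 0.0321, 0.0826]
```

View pics/scene5.png

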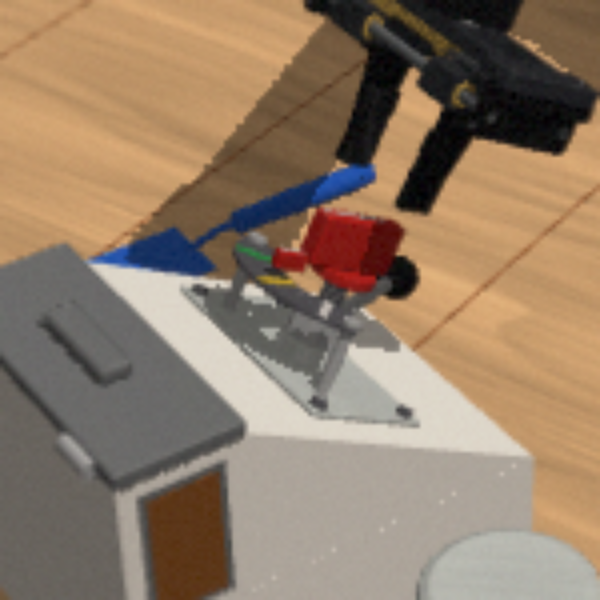

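The fingers straddle the bar above the knob. Now I'll descend and grip it.

Call:
servo_tool([
  [[0, 0, 0.02, 0, 0, 0.1, 0.2], [0, 0, 0.04, 0, 0, 0.1, 0.2], [0, 0, 0.051, 0, 0, 0.1, 0.2], [0, 0, 0.051, 0, 0, 0.1, 0.2], [0, 0, 0.051, 0, 0, 0.1, 0.2], [0, 0, 0.051, 0, 0, 0.1, -1], [0, 0, 0.051, 0, 0, 0.1, -1], [0, 0, 0.051, 0, 0, 0.1, -1], [0, 0, 0.051, 0, 0, 0.1, -1], [0, 0, 0.051, 0, 0, 0.1, -1], [0, 0, 0.051, 0, 0, 0.1, -1], [0, 0, 0.051, 0, 0, 0.1, -1]],
], squeeze=20)

```text
time_s: 9.25
tool_pos: [0.6161, -0.0415, 0.2273]
tool_rot: [-179.6, 30.1, 159.8]
force: [-1.2, 0.3, 0.7]
grip_width: 0.0159
```

```bash
python3 - <<'E'
from h import *
from cell import env
o,p,Rm=st(); print(o["time_s"],p,o["tool_rot"],o["qpos"].round(1),o["grip_width"],o["force"],o["wrist_torque"])
q=RA.T@(RB().T@(p-[b0[0],b0[1],0])-FA); print("tcp axis frame",q.round(4))
c=env.read_camera("scene");cv2.imwrite("pics/scene6.png",cv2.resize(c["frame"][150:300,200:350],None,fx=4,fy=4))
E
```

```text
9.25 [ 0.61607725 -0.04146622  0.22730439] [-179.59685736   30.0595845   159.77354537] [  5.1  -4.7 -11.1 113.9  17.6  44.9  53.8] 0.01589484879400798 [-1.1714453   0.32649014  0.68910959] [ 0.22965115  0.55619258 -0.02428686]
tcp axis frame [0.0012 0.0022 0.0678]
```

View pics/scene6.png

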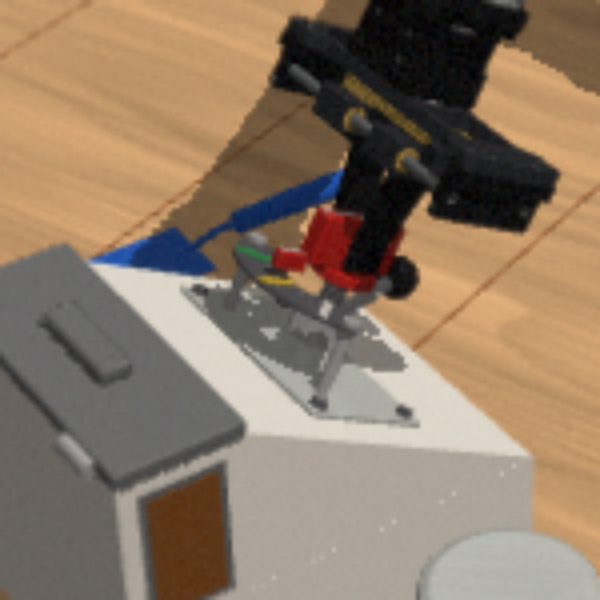

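Call:
servo_tool([
  [[0, 0, 0.0001, 0, 0, 4, -1], [0, 0, 0.0002, 0, 0, 8, -1], [0, 0, 0.0003, 0, 0, 12, -1], [0, 0, 0.0004, 0, 0, 16, -1], [0, 0, 0.0005, 0, 0, 20, -1], [0, 0, 0.0006, 0, 0, 24, -1], [0, 0, 0.0007, 0, 0, 28, -1], [0, 0, 0.0007, 0, 0, 31, -1], [0, 0, 0.0007, 0, 0, 33, -1], [0, 0, 0.0007, 0, 0, 33, -1], [0, 0, 0.0007, 0, 0, 33, -1], [0, 0, 0.0007, 0, 0, 33, -1]],
])

```text
time_s: 10.5
tool_pos: [0.616, -0.0422, 0.2265]
tool_rot: [162.9, 25.1, 122.8]
force: [-4.6, -2.1, 3.0]
grip_width: 0.016
```

```bash
python3 - <<'E'
from h import *
from cell import env
o,p,Rm=st(); print(o["time_s"],p,o["tool_rot"],o["qpos"].round(1),o["grip_width"],o["force"],o["wrist_torque"])
q=RA.T@(RB().T@(p-[b0[0],b0[1],0])-FA); print("tcp axis frame",q.round(4))
x=RA.T@RB().T@Rm[:,0]; print("bar angle",np.degrees(np.arctan2(-x[1],-x[0])),"green",np.degrees(b0[3]))
c=env.read_camera("scene");cv2.imwrite("pics/scene7.png",cv2.resize(c["frame"][190:270,220:300],None,fx=7,fy=7,interpolation=cv2.INTER_CUBIC))
c=env.read_camera("top");cv2.imwrite("pics/top7.png",cv2.resize(c["frame"][170:230,315:385],None,fx=10,fy=10,interpolation=cv2.INTER_CUBIC))
E
```

```text
10.5 [ 0.6160008  -0.04220322  0.22646968] [162.89988486  25.06071504 122.84718848] [  6.8  -4.6 -12.7 113.9  17.5  44.8  20.9] 0.015974303499076067 [-4.61157559 -2.14839165  2.99263825] [-0.26632658  1.0745757  -0.4110082 ]
tcp axis frame [0.0009 0.0015 0.067 ]
bar angle -32.20510981983522 green -32.114714311551694
```

View pics/scene7.png

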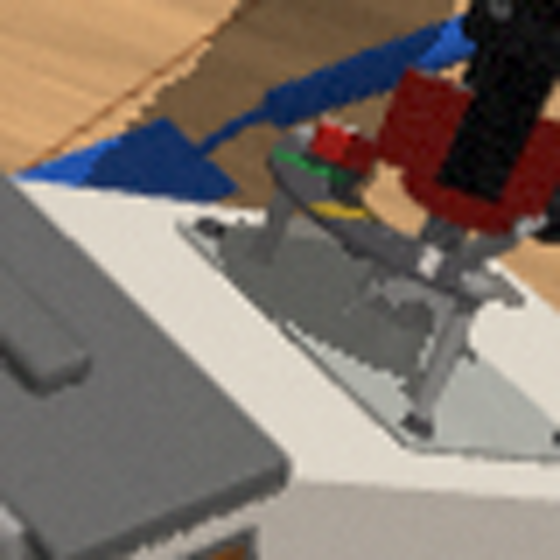

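View pics/top7.png

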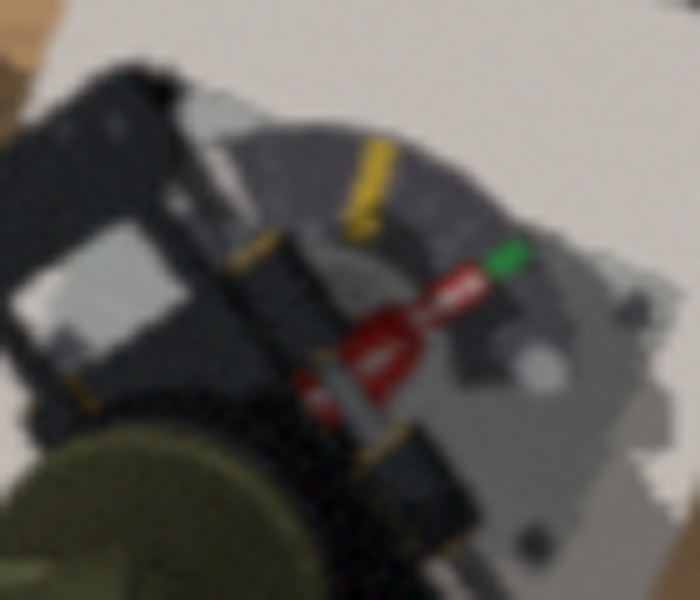

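The pointer covers the green line, with the nose end at (483,277) and green showing beyond it at (510,258). I'll release, retract and look for a precise check.

Call:
servo_tool([
  [[0, 0, 0, 0, 0, 0, 0.2], [0, 0, 0, 0, 0, 0, 0.2], [0, 0, 0, 0, 0, 0, 0.2], [0, 0, 0, 0, 0, 0, 0.2], [0, 0, -0.03, 0, 0, 0, 0.2], [0, 0, -0.05, 0, 0, 0, 0.2], [0.03, 0, -0.055, 0, 0, 0, 0.3], [0.08, 0, -0.055, 0, 0, 0, 0.3], [0.08, 0, -0.055, 0, 0, 0, 0.3], [0.08, 0, -0.055, 0, 0, 0, 0.3], [0.08, 0, -0.055, 0, 0, 0, 0.3]],
])

```text
time_s: 11.7
tool_pos: [0.5519, 0.0286, 0.2408]
tool_rot: [162.8, 25.1, 122.8]
force: [0.4, -0.1, 0.4]
grip_width: 0.0568
```

```bash
python3 - <<'E'
from ov import *
from cell import env
o,p,Rm=st(); print(o["time_s"],p,o["tool_rot"],o["qpos"].round(1),o["grip_width"],o["force"],o["wrist_torque"])
T=env.read_camera("top");S=env.read_camera("scene")
overlay(T,T["frame"],b0,1.1,0,(315,170,385,230),10,"pics/t8.png",b0[3])
overlay(S,S["frame"],b0,1.1,0,(230,190,300,250),10,"pics/s8.png",b0[3])
cv2.imwrite("pics/t8r.png",cv2.resize(T["frame"][170:230,315:385],None,fx=10,fy=10,interpolation=cv2.INTER_CUBIC))
def kb(n,x,y,z):
    v=R.from_euler('z',n).as_matrix()@[x,y,0]; return W(A([v[0],v[1],z]),b0)
for d in(-.1,-.05,0,.05,.1):
    n=b0[3]+d
    pp=(proj([kb(n,-.02,0,.096),kb(n,.03,0,.096),kb(n,.036,0,.063),kb(n,.054,0,.063)],T)-[315,170]+.5)*10-.5
    print(d,pp.round().tolist(),"dir",np.degrees(np.arctan2(*(pp[1]-pp[0])[::-1])).round(1),np.degrees(np.arctan2(*(pp[3]-pp[2])[::-1])).round(1))
E
```

```text
11.7 [0.55194342 0.02864941 0.24082972] [162.77285909  25.07415784 122.78363889] [  3.8 -12.4 -18.9 118.5  17.6  49.9  12.5] 0.05676743804416232 [ 0.40010555 -0.11933326  0.36947629] [ 0.16527335  0.51319162 -0.03288417]
-0.1 [[223.0, 461.0], [400.0, 367.0], [440.0, 328.0], [503.0, 294.0]] dir -28.0 -28.1
-0.05 [[225.0, 464.0], [397.0, 362.0], [436.0, 322.0], [497.0, 285.0]] dir -30.9 -31.0
0 [[227.0, 468.0], [393.0, 356.0], [432.0, 316.0], [491.0, 276.0]] dir -33.9 -33.9
0.05 [[230.0, 471.0], [389.0, 351.0], [428.0, 310.0], [485.0, 267.0]] dir -36.8 -36.9
0.1 [[233.0, 474.0], [386.0, 347.0], [423.0, 304.0], [478.0, 259.0]] dir -39.8 -39.8
```

View pics/t8.png

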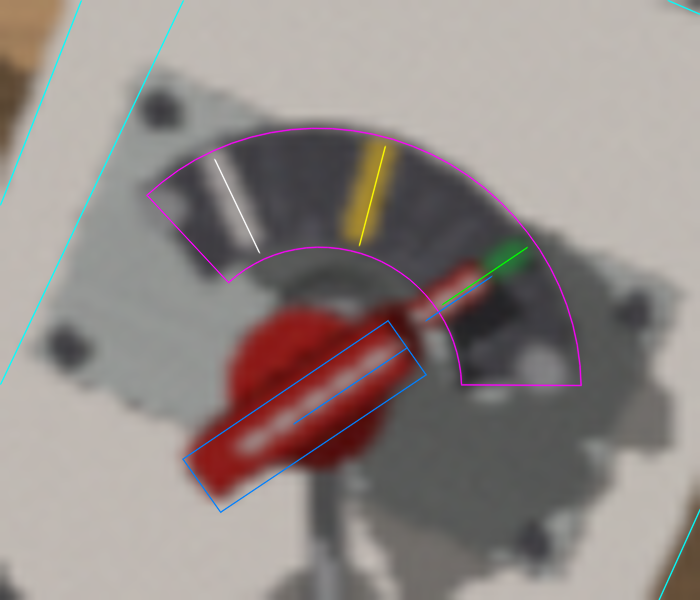

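View pics/t8r.png

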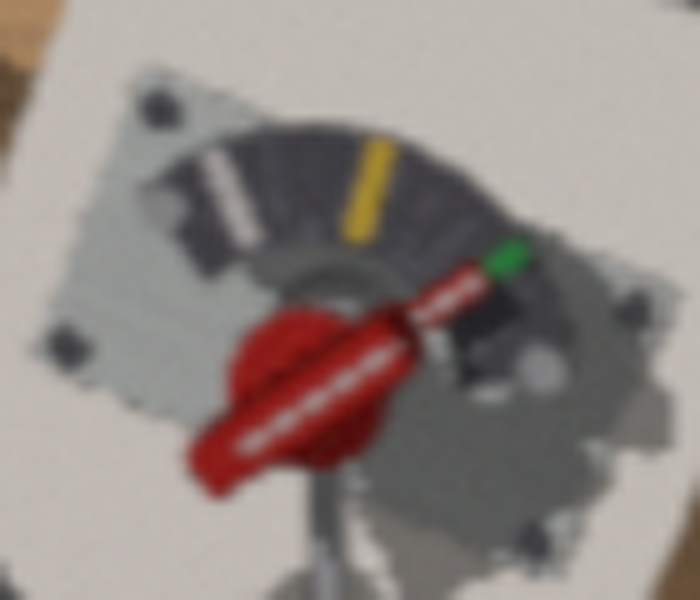

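View pics/s8.png

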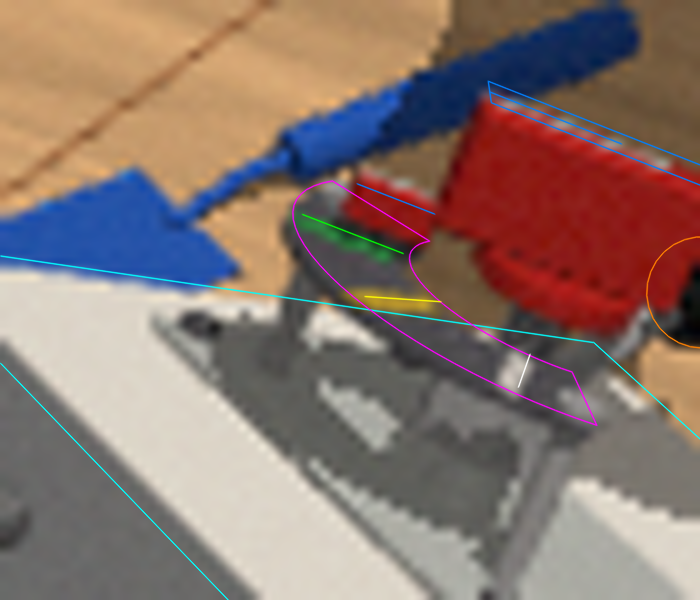

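```bash
python3 - <<'E'
from h import *
def pca(w,y0,x0):
    ys,xs=np.nonzero(w>0); ww=w[ys,xs]; m=np.average(np.c_[xs,ys],axis=0,weights=ww)
    d=np.c_[xs,ys]-m; C=(d*ww[:,None]).T@d; e,v=np.linalg.eigh(C); v=v[:,1]; v=v*np.sign(v[0]); return m,np.degrees(np.arctan2(v[1],v[0])),np.sqrt(e/ww.sum())
f0=cv2.imread("pics/t4r.png").astype(float); f1=cv2.imread("pics/t8r.png").astype(float)
def green(f): 
    b,g,r=cv2.split(f); w=np.clip(g-np.maximum(b,r)-15,0,None); return w
w=green(f0); w[:200]=0;w[:, :420]=0; w[330:]=0; print("green",pca(w,0,0))
def wl(f,box):
    b,g,r=cv2.split(f); w=np.clip(np.minimum(g,b)-75,0,None); m=np.zeros_like(w); x0,y0,x1,y1=box; m[y0:y1,x0:x1]=1; 
    return w*m
# restrict to red-bar neighbourhood by a thin strip around the line
def strip(f,p,q,hw):
    b,g,r=cv2.split(f); w=np.clip(np.minimum(g,b)-60,0,None); m=np.zeros(w.shape,np.uint8); cv2.line(m,p,q,1,2*hw); return w*m
print("bar white now",pca(strip(f1,(245,445),(393,353),13),0,0))
print("nose white now",pca(strip(f1,(420,312),(476,277),9),0,0))
print("bar white before",pca(strip(f0,(265,468),(331,302),13),0,0))
E
```

```text
green (array([482.39815006, 274.10202595]), np.float64(-32.26208828553376), array([ 7.081076  , 27.83048202]))
bar white now (array([316.34531539, 399.71643829]), np.float64(-33.56464017806671), array([ 5.13221787, 51.66524046]))
nose white now (array([447.97006691, 297.04656716]), np.float64(-32.353088636187486), array([ 4.24886698, 20.80831763]))
bar white before (array([299.72402617, 384.01465472]), np.float64(-67.53155827701812), array([ 5.70257412, 54.30791265]))
```

Pointer vs green line: bar white line −33.6°, nose −32.4°, green −32.3°, so within about 1°. Next I'll go back to the lever.

```bash
python3 - <<'E'
from h import *
o,p,Rm=st()
q=RA.T@(RB().T@(p-[b0[0],b0[1],0])-FA); print("tcp axis frame",q.round(4))
a=np.radians(203.1);T1=toolR(a)
for h in (.112,.06,.030): print(h,inc(p,Rm,axp(.084*np.cos(a),.084*np.sin(a),h),T1).tolist())
E
```

```text
tcp axis frame [-0.0656  0.0442  0.1219]
0.112 [-0.0313, -0.0715, 0.0099, 0.0376, 0.087, -55.4125]
0.06 [-0.0313, -0.0715, 0.0619, 0.0376, 0.087, -55.4125]
0.03 [-0.0312, -0.0716, 0.0919, 0.0376, 0.087, -55.4125]
```

Call:
servo_tool([
  [[-0.004, -0.012, 0.004, 0, 0, -8, 0.3], [-0.008, -0.024, 0.007, 0, 0, -16, 0.3], [-0.013, -0.036, 0.01, 0, 0, -24, 0.3], [-0.018, -0.048, 0.01, 0, 0, -32, 0.3], [-0.024, -0.06, 0.01, 0, 0, -40, 0.3], [-0.031, -0.0715, 0.01, 0.04, 0.09, -48, 0.3], [-0.031, -0.0715, 0.01, 0.04, 0.09, -55.4, 0.3], [-0.031, -0.0715, 0.01, 0.04, 0.09, -55.4, 0.3], [-0.031, -0.0715, 0.02, 0.04, 0.09, -55.4, 0.3], [-0.031, -0.0715, 0.02, 0.04, 0.09, -55.4, 0.3], [-0.031, -0.0715, 0.02, 0.04, 0.09, -55.4, 0.3], [-0.031, -0.0715, 0.02, 0.04, 0.09, -55.4, 0.3]],
])

```text
time_s: 13.0
tool_pos: [0.5234, -0.0424, 0.2169]
tool_rot: [-167.2, 27.3, -174.8]
force: [-0.8, 0.9, -0.2]
grip_width: 0.0568
```

```bash
python3 - <<'E'
from h import *
from cell import env
o,p,Rm=st(); print(o["time_s"],p,o["tool_rot"],o["qpos"].round(1),o["grip_width"],o["force"])
a=np.radians(203.1);T1=toolR(a)
for h in (.06,.030): print(h,inc(p,Rm,axp(.084*np.cos(a),.084*np.sin(a),h),T1).tolist())
c=env.read_camera("scene");cv2.imwrite("pics/scene9.png",cv2.resize(c["frame"][150:300,200:350],None,fx=4,fy=4))
E
```

```text
13.0 [ 0.52344689 -0.04236945  0.21686603] [-167.23733348   27.33157638 -174.83188591] [  2.3 -16.6  -8.8 124.9  15.4  45.7  77.1] 0.056823737070779 [-0.8384936   0.86598614 -0.18082736]
0.06 [-0.0009, -0.0014, 0.0418, 0.0282, -0.0367, 0.0634]
0.03 [-0.0009, -0.0014, 0.0718, 0.0282, -0.0367, 0.0634]
```

View pics/scene9.png

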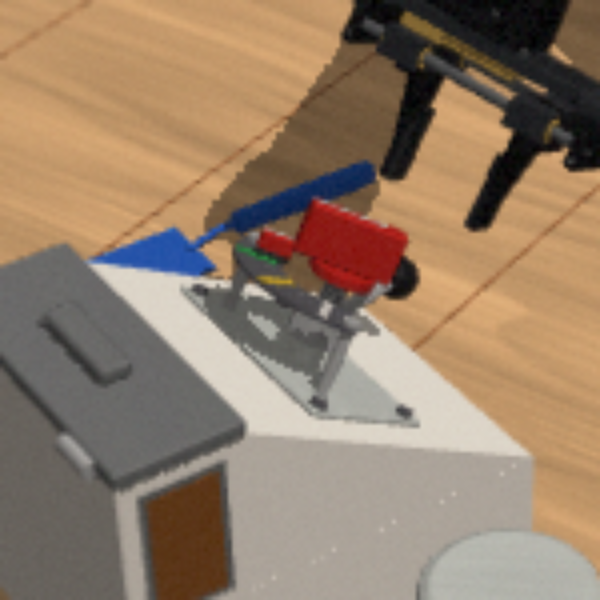

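Call:
servo_tool([
  [[-0.001, -0.001, 0.03, 0, 0, 0, 0.3], [-0.001, -0.001, 0.055, 0, 0, 0, 0.3], [-0.001, -0.001, 0.072, 0, 0, 0, 0.3], [-0.001, -0.001, 0.072, 0, 0, 0, 0.3], [-0.001, -0.001, 0.072, 0, 0, 0, 0.3], [-0.001, -0.001, 0.072, 0, 0, 0, -1], [-0.001, -0.001, 0.072, 0, 0, 0, -1], [-0.001, -0.001, 0.072, 0, 0, 0, -1], [-0.001, -0.001, 0.072, 0, 0, 0, -1], [-0.001, -0.001, 0.072, 0, 0, 0, -1], [-0.001, -0.001, 0.072, 0, 0, 0, -1], [-0.001, -0.001, 0.072, 0, 0, 0, -1]],
], squeeze=30)

```text
time_s: 14.25
tool_pos: [0.5579, -0.0563, 0.1554]
tool_rot: [-167.2, 27.4, -174.8]
force: [-0.8, 0.9, 1.7]
grip_width: 0.0262
```

```bash
python3 - <<'E'
from h import *
o,p,Rm=st(); print(o["time_s"],p,o["tool_rot"],o["qpos"].round(1),o["grip_width"],o["force"])
q=RA.T@(RB().T@(p+Rm@[0,0,-.019]-[b0[0],b0[1],0])-FA); print("grasp pt axis frame",q.round(4),"r",np.hypot(*q[:2]),"ang",np.degrees(np.arctan2(q[1],q[0]))%360)
rr=.085; a0=np.arctan2(q[1],q[0])
for d in list(-np.arange(.1,1.11,.1))+[-1.13,-1.16]:
    a2=a0+d; T1=toolR(np.radians(203.1)+d)
    P=axp(rr*np.cos(a2),rr*np.sin(a2),q[2]+.00127*d)+T1@[0,0,.019]
    print(round(d,2),inc(p,Rm,P,T1).tolist())
E
```

```text
14.25 [ 0.55791257 -0.05627436  0.15541428] [-167.21867288   27.35101042 -174.79916997] [  4.   -8.3  -8.7 125.8  19.4  36.6  74.1] 0.02617632004174096 [-0.8119634   0.90913996  1.72874101]
grasp pt axis frame [-0.0771 -0.0326  0.049 ] r 0.08372372004964312 ang 202.91758282341834
-0.1 [0.0008, 0.0085, 0.0001, 0.024, -0.0125, 5.817]
-0.2 [-0.0005, 0.0169, 0.0003, 0.0234, -0.0137, 11.5466]
-0.3 [-0.0026, 0.0251, 0.0004, 0.0227, -0.0149, 17.2762]
-0.4 [-0.0056, 0.0331, 0.0005, 0.022, -0.016, 23.0058]
-0.5 [-0.0093, 0.0407, 0.0007, 0.0212, -0.0172, 28.7354]
-0.6 [-0.0138, 0.0479, 0.0008, 0.0204, -0.0183, 34.4649]
-0.7 [-0.019, 0.0547, 0.0009, 0.0196, -0.0194, 40.1945]
-0.8 [-0.0248, 0.0609, 0.001, 0.0187, -0.0205, 45.9241]
-0.9 [-0.0312, 0.0664, 0.0012, 0.0178, -0.0216, 51.6537]
-1.0 [-0.0381, 0.0713, 0.0013, 0.0168, -0.0226, 57.3832]
-1.1 [-0.0455, 0.0755, 0.0014, 0.0158, -0.0236, 63.1128]
-1.13 [-0.0478, 0.0766, 0.0015, 0.0155, -0.0239, 64.8317]
-1.16 [-0.0502, 0.0777, 0.0015, 0.0152, -0.0242, 66.5506]
```

Call:
servo_tool([
  [[0.0004, 0.004, 0, 0, 0, 2.9, -1], [0.0008, 0.0085, 0.0001, 0, 0, 5.8, -1], [-0.0005, 0.0169, 0.0003, 0, 0, 11.5, -1], [-0.0026, 0.0251, 0.0004, 0, 0, 17.3, -1], [-0.0056, 0.0331, 0.0005, 0, 0, 23, -1], [-0.0093, 0.0407, 0.0007, 0, 0, 28.7, -1], [-0.0138, 0.0479, 0.0008, 0, 0, 34.5, -1], [-0.019, 0.0547, 0.0009, 0, 0, 40.2, -1], [-0.022, 0.0578, 0.001, 0, 0, 43.1, -1], [-0.0248, 0.0609, 0.001, 0, 0, 45.9, -1], [-0.028, 0.0637, 0.0011, 0, 0, 48.8, -1], [-0.0312, 0.0664, 0.0012, 0, 0, 51.7, -1], [-0.0347, 0.0689, 0.0012, 0, 0, 54.5, -1], [-0.0381, 0.0713, 0.0013, 0, 0, 57.4, -1], [-0.0418, 0.0734, 0.0014, 0, 0, 60.2, -1], [-0.0455, 0.0755, 0.0014, 0, 0, 63.1, -1], [-0.0455, 0.0755, 0.0014, 0, 0, 63.1, -1], [-0.0455, 0.0755, 0.0014, 0, 0, 63.1, -1]],
])

```text
time_s: 16.05
tool_pos: [0.5985, 0.0215, 0.1592]
tool_rot: [159.9, 22.5, 115.0]
force: [-6.0, 1.7, 2.5]
grip_width: 0.026
```

```bash
cat > rep.py <<'E'
from h import *
o,p,Rm=st(); print(o["time_s"],p,o["tool_rot"],o["qpos"].round(1),o["grip_width"],o["force"])
q=RA.T@(RB().T@(p+Rm@[0,0,-.019]-[b0[0],b0[1],0])-FA); print("grasp pt axis frame",q.round(4),"r",np.hypot(*q[:2]),"ang",np.degrees(np.arctan2(q[1],q[0]))%360)
print("force in tool",Rm.T@o["force"])
E
python3 rep.py
```

```text
16.05 [0.59854602 0.02148351 0.1592286 ] [159.85316115  22.47215701 114.96149116] [  5.3  -1.7 -19.9 119.3  25.8  40.4  -2.4] 0.026035346117046394 [-5.99360816  1.72376     2.5058681 ]
grasp pt axis frame [-0.0666  0.0546  0.0473] r 0.08610723743822289 ang 140.65189853310417
force in tool [ 2.82354184 -3.08206312 -5.26332221]
```

Angle 140.65°; it read 140.32° at the start when tight. I'll press on into the stop.

Call:
servo_tool([
  [[0, 0.002, 0, 0, 0, 1, -1], [0, 0.004, 0, 0, 0, 1.5, -1], [0, 0.004, 0, 0, 0, 1.5, -1], [0, 0.004, 0, 0, 0, 1.5, -1], [0, 0.004, 0, 0, 0, 1.5, -1]],
])

```text
time_s: 16.55
tool_pos: [0.6007, 0.0229, 0.1597]
tool_rot: [159.4, 21.9, 113.4]
force: [-8.1, 1.4, 3.4]
grip_width: 0.0264
```

```bash
python3 rep.py
```

```text
16.55 [0.60066477 0.02291343 0.15974433] [159.42384906  21.93539314 113.43469407] [  5.2  -1.4 -20.1 118.8  26.   40.8  -4.1] 0.02641208620569012 [-8.0826919   1.40654991  3.42103257]
grasp pt axis frame [-0.065   0.0567  0.0471] r 0.08629418521294284 ang 138.90105507752483
force in tool [ 2.90094086 -4.71243439 -6.95623886]
```

Call:
servo_tool([
  [[0, 0.003, 0, 0, 0, 0, -1], [0, 0.006, 0, 0, 0, 0, -1], [0, 0.006, 0, 0, 0, 0, -1], [0, 0.006, 0, 0, 0, 0, -1]],
])

```text
time_s: 16.95
tool_pos: [0.6023, 0.024, 0.1592]
tool_rot: [159.9, 21.9, 113.4]
force: [-15.6, -0.6, 2.7]
grip_width: 0.0264
```

```bash
python3 rep.py
```

```text
16.95 [0.60233715 0.02399913 0.15917457] [159.8836564   21.85976685 113.37709444] [  5.1  -0.8 -20.2 118.2  26.2  41.4  -4.5] 0.026363036963101633 [-15.59670422  -0.62985645   2.69371123]
grasp pt axis frame [-0.0642  0.0584  0.046 ] r 0.08680931307325196 ang 137.67667077897602
force in tool [  4.20396186 -12.09946792  -9.31877473]
```

Call:
servo_tool([
  [[0, 0.004, 0, 0, 0, 0, -1], [0, 0.007, 0, 0, 0, 0, -1], [0, 0.007, 0, 0, 0, 0, -1], [0, 0.007, 0, 0, 0, 0, -1], [0, 0.007, 0, 0, 0, 0, -1]],
])

```text
time_s: 17.45
tool_pos: [0.6044, 0.0254, 0.1586]
tool_rot: [160.4, 21.8, 113.3]
force: [-24.5, -2.8, 4.2]
grip_width: 0.0264
```

```bash
python3 rep.py; python3 - <<'E'
from ov import *
from cell import env
S=env.read_camera("scene")
overlay(S,S["frame"],b0,0,0,(240,190,340,270),7,"pics/s10.png",b0[3])
E
```

```text
17.45 [0.60437149 0.0253935  0.15863969] [160.40320956  21.79338176 113.34397145] [ 4.900e+00 -1.000e-01 -2.030e+01  1.175e+02  2.650e+01  4.220e+01
 -4.800e+00] 0.0264093460640577 [-24.46409402  -2.81580044   4.23941279]
grasp pt axis frame [-0.0631  0.0606  0.0448] r 0.0874986950672443 ang 136.16139656678115
force in tool [  5.02660962 -20.00616784 -14.10247117]
```

View pics/s10.png

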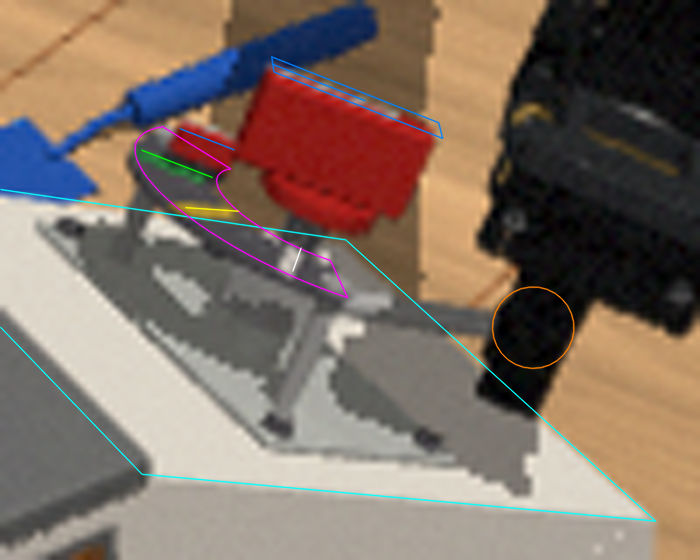

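Tangential force has reached 20 N, well above the 8 N it takes to turn, and the lever isn't moving: it's at the stop. I'll ease off and release.

Call:
servo_tool([
  [[0, -0.003, 0, 0, 0, 0, -1], [0, -0.005, 0, 0, 0, 0, -1], [0, -0.005, 0, 0, 0, 0, -1], [0, -0.005, 0, 0, 0, 0, 0.3], [0, -0.005, 0, 0, 0, 0, 0.3], [0, -0.005, 0, 0, 0, 0, 0.3], [0, -0.005, 0, 0, 0, 0, 0.3], [0, -0.005, 0, 0, 0, 0, 0.3], [0, -0.005, -0.03, 0, 0, 0, 0.3], [0, -0.005, -0.06, 0, 0, 0, 0.3], [0, -0.005, -0.1, 0, 0, 0, 0.3], [0, -0.005, -0.12, 0, 0, 0, 0.3], [0.03, -0.005, -0.12, 0, 0, 0, 0.3], [0.06, -0.005, -0.12, 0, 0, 0, 0.3], [0.1, -0.005, -0.12, 0, 0, 0, 0.3], [0.1, -0.005, -0.12, 0, 0, 0, 0.3], [0.1, -0.005, -0.12, 0, 0, 0, 0.3]],
])

```text
time_s: 19.2
tool_pos: [0.5166, 0.1347, 0.2307]
tool_rot: [159.1, 22.0, 113.5]
force: [0.8, 0.6, -0.2]
grip_width: 0.057
```

```bash
python3 rep.py; python3 - <<'E'
from ov import *
from cell import env
T=env.read_camera("top");S=env.read_camera("scene")
overlay(S,S["frame"],b0,0,0,(240,190,340,270),7,"pics/s11.png",b0[3])
overlay(T,T["frame"],b0,0,0,(300,165,390,240),8,"pics/t11.png",b0[3])
cv2.imwrite("pics/t11r.png",cv2.resize(T["frame"][170:230,315:385],None,fx=10,fy=10,interpolation=cv2.INTER_CUBIC))
cv2.imwrite("pics/t11f.png",T["frame"])
cv2.imwrite("pics/s11f.png",S["frame"])
# ball centroid vs start
f0=cv2.imread("pics/top0.png")
for f in(f0,T["frame"]):
    g=f.max(2).astype(float)[214:230,310:326]; w=np.clip(70-g,0,None); yy,xx=np.mgrid[214:230,310:326]; print("top ball",(xx*w).sum()/w.sum(),(yy*w).sum()/w.sum())
f0=cv2.imread("pics/scene0.png")
for f in(f0,S["frame"]):
    g=f.max(2).astype(float)[229:245,308:324]; w=np.clip(70-g,0,None); yy,xx=np.mgrid[229:245,308:324]; print("scene ball",(xx*w).sum()/w.sum(),(yy*w).sum()/w.sum())
E
```

```text
19.2 [0.51661474 0.13473562 0.23066989] [159.1068468   22.02374405 113.51421329] [  0.3 -11.5 -30.2 118.2  21.4  54.3 -12.6] 0.05698171964675778 [ 0.76143752  0.59602642 -0.22200645]
grasp pt axis frame [-0.1324  0.1307  0.1678] r 0.1860684288773877 ang 135.38145596682307
force in tool [0.30827482 0.83352955 0.44104034]
top ball 317.45589182227945 221.86799742434
top ball 317.2713362801768 221.55967358041482
scene ball 315.2103551775888 236.6328164082041
scene ball 315.2378210806023 236.88108945969884
```

View pics/t11.png

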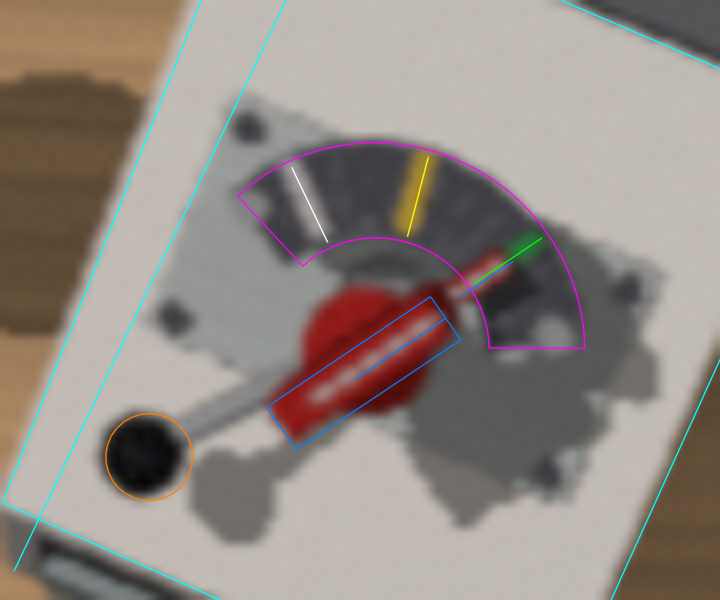

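View pics/s11.png

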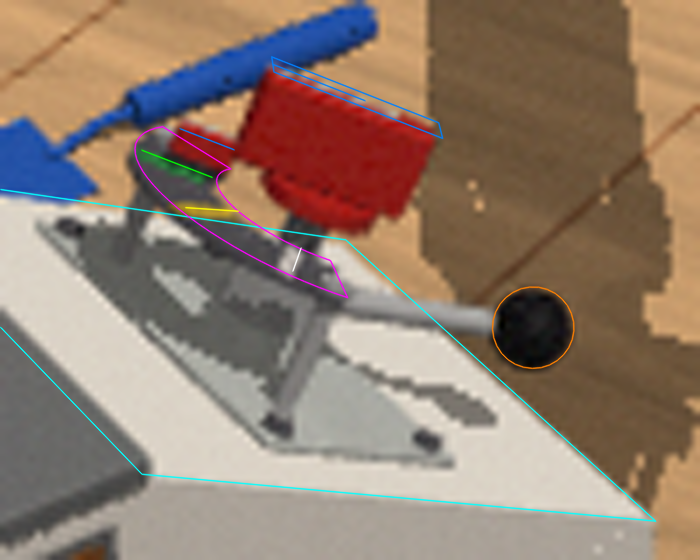

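View pics/t11f.png

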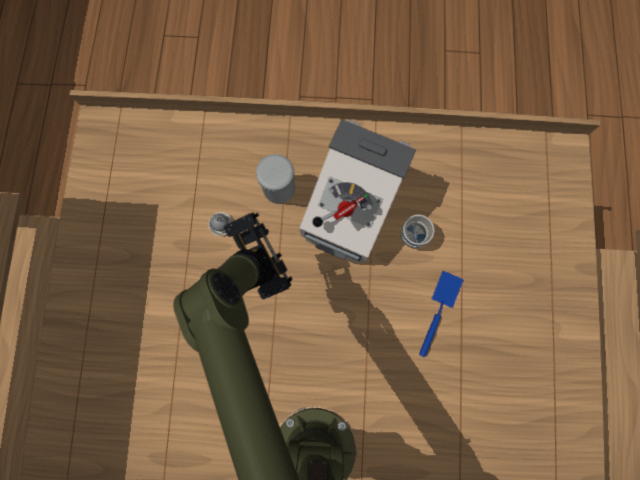

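```bash
python3 - <<'E'
from h import *
def pca(w):
    ys,xs=np.nonzero(w>0); ww=w[ys,xs]; m=np.average(np.c_[xs,ys],axis=0,weights=ww)
    d=np.c_[xs,ys]-m; e,v=np.linalg.eigh((d*ww[:,None]).T@d); v=v[:,1]*np.sign(v[0,1]); return m.round(1),np.degrees(np.arctan2(v[1],v[0])).round(2)
def strip(f,p,q,hw):
    b,g,r=cv2.split(f); w=np.clip(np.minimum(g,b)-60,0,None); m=np.zeros(w.shape,np.uint8); cv2.line(m,p,q,1,2*hw); return w*m
for n in("t8r","t11r"):
    f=cv2.imread(f"pics/{n}.png").astype(float)
    print(n,pca(strip(f,(245,445),(393,353),13)),pca(strip(f,(420,312),(476,277),9)))
E
```

```text
t8r (array([316.3, 399.7]), np.float64(-33.56)) (array([448., 297.]), np.float64(-32.35))
t11r (array([316.4, 399.7]), np.float64(-33.54)) (array([447.7, 297.1]), np.float64(-32.26))
```

View pics/t11r.png

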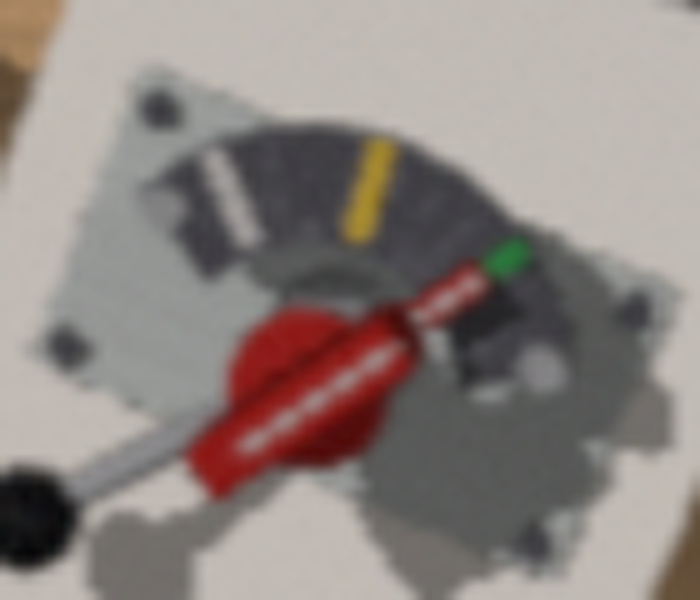

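```bash
python3 -c "
from cell import env
print(env.sign_off())"
```

```text
the job is handed in; nothing more can be done
None
```

The job is done and handed in at about 19 s on the robot's clock.

**What I did:** I gripped the ball lever and swung it about 1.1 rad anticlockwise, which is more than an eighth of a turn. I then turned the red knob about 0.575 rad clockwise onto the green line. Last, I swung the lever back clockwise and pressed it against its stop with about 20 N at the ball. It takes about 8 N to turn, and the force kept climbing, so it was on the stop. I then let go and backed the arm clear.

**Last checks:**
- **Nut:** the ball is back within 0.4 px (about 0.8 mm) of its tight starting place in both cameras.
- **Pointer:** it looks parallel to the green line to about 1°. In the top picture the bar's line reads −33.5°, the nose −32.3° and the green line −32.3°. Tightening the nut left these readings unchanged within 0.1°.
- **Forces:** the wrist force read at the end of each move never passed about 25 N, and it is close to zero now with the gripper free.
- **Other items:** the canister, ramekins, infuser and spatula look untouched in the last top picture. I checked those by eye only.

**Disagreements:** while I was pressing against the stop, the lever angle worked out from the tool position read about 136°, against the nominal 140°. I put that down to give in the arm and grip, because the camera views show the ball back at its tight position. The bar and nose readings also differ from each other by about 1°, so that is as finely as I can vouch for the pointer.

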